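# Feed the whetstone sled along the fence of its flattening jig

## Robot

A 6-joint arm with a two-finger parallel gripper is mounted at the origin on a cart in front of the work surface, level with it; the furniture and walls round the work are solid. World frame = base frame: x ahead of the robot, y to its left, z up, the work surface at z = 0. Lengths are in m, angles in degrees, forces in N, time in s.
With the tool pointing down it reaches from about 0.225 to 0.875 m from the base axis. Payload 3.4 kg.
Tool frame: the origin (TCP) lies midway between the tips of the shut fingers; the grasp point (between the pads) lies 19 mm behind it; z points along the fingers, y is the line along which they close (so a half turn about z gives the same grasp; the last joint's range is limited). The gripper opens to 85 mm and grips with 20 to 120 N. Pads are 22 mm wide; open, the fingers measure 114 mm over their backs; the gripper's body (76 mm by 85 mm) begins 54 mm behind the grasp point. The pads swing forward as they close: fully open they stand 13 mm farther back than shut.
Start: joints at [-74.542, 15.808, 86.224, -0, 77.962, -6.933], TCP at [0.219, -0.532, 0.231] pointing down, gripper open.
Joint ranges: [-165.64, 165.64], [-43.16, 119.46], [12.63, 154.43], [-67.54, 247.53], [6.08, 155.33], [-154.97, 154.97]. Speed limits (degrees/s): [147.25, 147.25, 180, 180, 180, 180].

## Interface

Orientations are given as a 3x3 rotation matrix whose columns are the frame's x, y, z axes.
In Python, from workcell import manip, viewer, order gives the robot as it stands. The module is installed in compiled form; this text tells all that it offers.
- The arm moves only by the tool jog_arm, never from a script. Its argument "deltas" is a list of rows, each an object of numbers: "dx", "dy", "dz": the shift along the world's x, y, z as a fraction of full scale; "spin": the turn about the world's z as a fraction of full scale. A call has exactly 5 rows; each row shifts and turns the commanded pose from where the row before left it; what a row does not reach is not made up. Full scale, the value 1, is 40 mm for a shift and 180 degrees for a turn. A row lasts 1/12 s, in which the tool goes at most 41.7 mm and 7.16 degrees, less where a joint would pass 70% of its speed; a pose out of reach is approached as far as the arm can. A call with a number of a shift or a turn outside -1 to 1 is refused whole. A call with a gripper value outside its range is refused whole. "fingers" is the closure, from 0 (fully open) to 1 (shut), set as the call begins (left out, the last holds). The fingers move at their own pace and stop on an object; "squeeze" is the grip in N (left out, the last holds). Time passes only in rows, so rows that do not move let the fingers close, or fill a call up. It gives the time, the measured TCP pose, the force, the opening and the grip force at its end, in the units of the state.
- manip.read_state(): the state, without advancing time (a new reading comes with each control period).
- viewer.capture(name): name is "side" or "top"; returns a dict with "img" (384x512x3 uint8, red, green, blue), "camera_matrix" (3x3 intrinsics, pixels), "rvec" (rotation vector, rad) and "tvec" (3), from world to camera coordinates, as OpenCV has them. Camera axes: x right, y down, z forward; pixel columns grow to the right and rows downward; lengths in m; the calibration is good to about 2 mm. A picture is of the moment at which its call begins. There is no depth.
- order.close_job(): hands the job in; it is judged then, once.
The state is a dict: "t": time; "joint_pos": joint angles; "qvel": joint speeds; "joint_torque": joint torques, N m; "tool_pos": TCP position; "ee_rot": TCP orientation; "ft_force": force on the tool from outside, world axes, zero at the start; "moment": the same for the moment, N m; "gripper_width": finger opening in m; "finger_force": force on a finger pad.
Only numpy, scipy, OpenCV 4.12 (cv2) and the standard library are available. Lean on these libraries where they do the work, as an engineer would, in place of code of your own. Each camera call takes 0.05 s, during which the arm holds its last target. There are 200 camera calls.

## Task

Take the yellow push stick out of its tray and use only the stick, never the hand, to move the blue whetstone sled: first close the gap and press the sled flat against the aluminium fence before its front edge reaches the dark lapping plate, then feed it along the fence, flush against it all the way, until its front rests against the black end stop. Then lay the stick back in its tray, right way up as you found it, let go, and leave the sled at the stop and the timer, cup and tin where they are.

Things in the scene. Friction and masses are not known exactly. Their poses are not given: they have to be found in the camera images.
- jig: Fixed flattening jig: pale wooden board 130 (x) x 360 (y) x 18 mm high, origin at the centre of its underside. +y is the feed direction, +x points to the fence: an aluminium rail along the whole +x edge. A black stop crosses the +y end; a dark lapping plate lies flush in the board top. The -x side and -y end are open. Board top at 18 mm.
- jig_fence (a point): middle of the foot of the fence's running face, at x = +42, y = 0, z = 18 mm in the jig's frame; the face is parallel to the jig's y, 360 mm long, and the fence is 20 mm wide and 22 mm high above the board top
- jig_stop (a point): foot of the end stop's face, at x = +2, y = +160, z = 18 mm in the jig's frame; the stop is 22 mm high above the board top
- jig_plate (a point): middle of the near (-y) edge of the lapping plate, at x = +2, y = +35, z = 18 mm in the jig's frame; the plate runs from there to y = +155 mm
- sled: Loose blue sled with a reddish stone below, 80 (x) x 110 (y) x 40 mm high, about 0.4 kg, origin at the centre of its underside; +y is the front, the +x side goes against the fence. Slides on the board with dry friction (a few N). Starts 4 to 15 mm clear of the fence, slightly askew, its front edge 25 mm or more short of the plate. Home and flush, its origin is at x = +2, y = +105 mm in the jig's frame.
- sled_notch (a point): bottom of the upright 90 degree V notch in the sled's tail, at x = 0, y = -33, z = 0 mm in the sled's frame; the notch opens to the rear (-y, tail face at y = -55 mm), 44 mm wide at the mouth, 22 mm deep; its walls go from 1.5 to 40 mm height. The stick's nose stops 4 mm short of the V's bottom
- sled_toe (a point): front (+y) lower corner of the sled on its fence side: at x = +40, y = +55, z = 0 mm in the sled's frame
- sled_heel (a point): rear (-y) lower corner of the sled on its fence side: at x = +40, y = -55, z = 0 mm in the sled's frame
- stick: Loose push stick, about 0.12 kg, origin on its underside below the middle of the grip. A yellow bar 20 mm wide (x) and 20 mm high runs along its y axis from y = -85 to +95 mm, ends rounded (10 mm radius), nose at +y. An upright black grip stands on its middle. Starts lying in the tray, grip up.
- stick_grip (a point): a good point to grip: on the grip's centre line, 45 mm above the stick's underside. The grip is 16 mm thick (x), 60 mm long (y = -30 to +30) and reaches from 20 to 62 mm above the underside; take it from above, fingers on its +x and -x sides
- stick_nose (a point): foremost point of the stick's round nose, at x = 0, y = +95, z = 10 mm in the stick's frame
- tray: Fixed shallow grey tray for the stick, 90 (x) x 240 (y) mm outside, rim 12 mm high, walls and floor 5 mm thick, long side along its y; origin at the centre of its underside. The stick's nose points roughly along the tray's +y.
- timer: red and white kitchen timer, bystander, 60 x 60 x 50 mm, origin under its centre
- cup: white espresso cup, bystander, 60 x 83 x 49 mm, origin about under its centre
- tin: small food tin, bystander, diameter 57, height 72 mm, origin under its centre
Not all that is in view belongs to the job. Of the things that look like the sled, the largest one is meant.

How it is judged:
By the outcome, as a careful person would: the job done as asked, in the order asked, and still so for the second after the job is handed in, with the robot touching nothing.
It also fails if it takes over 58 s, if anything falls off the work surface, if the arm or the gripper's body presses on something with over 40 N, if the wrist force passes 120 N, or if a joint passes its speed limit or range.

## Working session

There is one attempt and no reset: what is moved stays moved. The work goes in short steps, Python scripts to look and compute and a tool call to move; the robot and the scene stay as the last step left them, time stands still between calls to the robot, and variables do not carry over. Pictures are saved under pics/ and viewed, at most 10 in all, crops included, and the job is handed in when it is done.

Besides the shell and the picture viewer there is one more tool, called by a JSON object that holds its "method" and its "body", one argument or row to a line. jog_arm: Moves the arm, as the interface text tells. Its arguments: {"type":"object","properties":{"deltas":{"type":"array"},"fingers":{"type":"number"},"squeeze":{"type":"number"}},"required":["deltas"]}

```bash
mkdir -p pics; cat > h.py <<'E'
import numpy as np, cv2
from workcell import manip, viewer, order
def cap(n):
    c=viewer.capture(n); c['R']=cv2.Rodrigues(np.array(c['rvec'],float))[0]; c['K']=np.array(c['camera_matrix'],float); c['t']=np.array(c['tvec'],float).ravel(); return c
def ray(c,px,z):
    px=np.atleast_2d(np.array(px,float)); d=np.c_[px,np.ones(len(px))]@np.linalg.inv(c['K']).T@c['R']; o=-c['R'].T@c['t']
    return o+d*((z-o[2])/d[:,2:3])
def proj(c,p):
    return cv2.projectPoints(np.atleast_2d(np.array(p,float)),np.array(c['rvec'],float),c['t'],c['K'],None)[0].reshape(-1,2)
def save(c,n,crop=None,s=1):
    im=c['img'][:,:,::-1]
    if crop: im=im[crop[1]:crop[3],crop[0]:crop[2]]
    cv2.imwrite('pics/'+n,cv2.resize(im,None,fx=s,fy=s,interpolation=cv2.INTER_CUBIC))
E
python3 - <<'E'
from h import *
for n in('top','side'):
    c=cap(n); save(c,n+'0.png',s=1.5); np.save(n+'0.npy',c['img']); print(n,-c['R'].T@c['t'],c['R'][2],c['K'][0,0])
s=manip.read_state(); print(s)
E
```

```text
top [0.38056505 0.00727984 1.34706288] [ 0.17938062  0.0166897  -0.98363817] 400.59959018659896
side [-0.07194726  1.0087155   0.56855506] [ 0.52483525 -0.76013345 -0.38307323] 407.5202653842331
{'t': 0.1, 'joint_pos': array([-7.45404681e+01,  1.58421293e+01,  8.62878899e+01, -5.16627196e-04,
        7.79654149e+01, -6.93271138e+00]), 'qvel': array([-0.01065305, -0.01848036, -0.10151964,  0.0003814 , -0.05318542,
       -0.06370813]), 'joint_torque': array([ 5.21462043e-04, -4.17702699e+01, -2.46406031e+01, -1.33490280e-04,
        5.83655928e-03,  1.65815828e-05]), 'tool_pos': array([ 0.21890367, -0.53116726,  0.23054539]), 'ee_rot': array([[ 9.24596939e-01,  3.80946578e-01, -4.52488028e-04],
       [ 3.80946798e-01, -9.24595570e-01,  1.60302207e-03],
       [ 1.92297347e-04, -1.65452317e-03, -9.99998613e-01]]), 'ft_force': array([-0.74654991,  0.2406404 ,  0.15926982]), 'moment': array([ 0.03238842, -0.00208281,  0.01010035]), 'finger_force': 0.0, 'gripper_width': 0.08500121065985859}
```

View pics/top0.png

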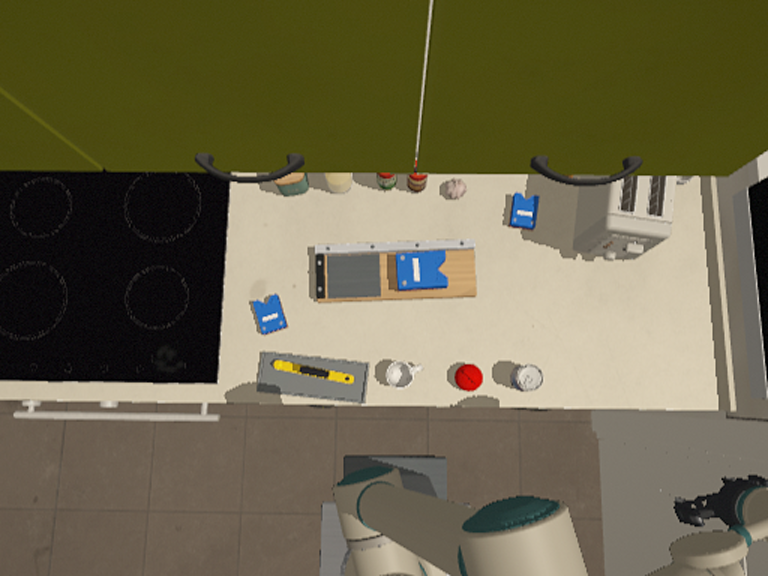

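View pics/side0.png

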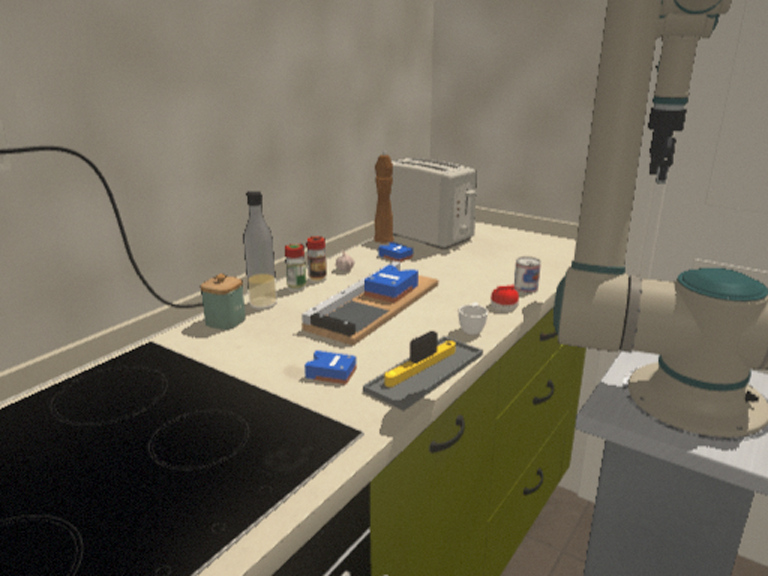

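The top view (1.5x) shows the jig at about (395,272) with the fence on the upper side and the stop at the left (320,275). The large sled is at (420,270) with its notch to the right, and the stick is in its tray at (312,375). The cup (400,373), timer (468,377) and tin (527,377) sit to the right of the tray, and two smaller decoy sleds are at (270,314) and (523,211). So feed is roughly world +y and the fence is on the +x side.

```bash
cat > meas.py <<'E'
from h import *
def up(img,crop,s=6):
    x0,y0,x1,y1=crop; return cv2.resize(img[y0:y1,x0:x1],None,fx=s,fy=s,interpolation=cv2.INTER_CUBIC)
def topx(p,crop,s=6): return (np.array(p,float)+.5)/s-.5+np.array(crop[:2])
def blobs(img,f,crop,s=6,n=1):
    u=up(img,crop,s); hsv=cv2.cvtColor(u,cv2.COLOR_RGB2HSV); m=f(hsv.astype(int)).astype(np.uint8)*255
    cs=sorted(cv2.findContours(m,cv2.RETR_EXTERNAL,cv2.CHAIN_APPROX_NONE)[0],key=cv2.contourArea)[::-1][:n]
    return [topx(k.reshape(-1,2),crop,s) for k in cs]
blue=lambda h:(h[...,0]>98)&(h[...,0]<125)&(h[...,1]>140)&(h[...,2]>60)
yellow=lambda h:(h[...,0]>18)&(h[...,0]<35)&(h[...,1]>150)&(h[...,2]>110)
def rect(P): # xy points -> centre, size(long,short), angle of long axis from +y (deg, ccw)
    (cx,cy),(a,b),_=r=cv2.minAreaRect((P[:,:2]*1000).astype(np.float32)); q=cv2.boxPoints(r)
    e=[q[1]-q[0],q[2]-q[1]]; l=max(e,key=np.linalg.norm); l=l*np.sign(l[1])
    return np.round([cx,cy,max(a,b),min(a,b),np.degrees(np.arctan2(-l[0],l[1]))],1)
E
python3 - <<'E'
from meas import *
c=cap('top'); im=c['img']; d=cap('side')
sl=blobs(im,blue,(255,160,305,200))[0]; P=ray(c,sl,.058); print('sled top',rect(P))
ap=cv2.approxPolyDP((P[:,:2]*1000).astype(np.float32),6,True).reshape(-1,2);print(ap)
for k in blobs(im,yellow,(170,230,250,275),n=4):
    Q=ray(c,k,.025);print('yellow',rect(Q),len(k))
k=np.vstack(blobs(im,yellow,(170,230,250,275),n=2));print('all',rect(ray(c,k,.025)))
dark=lambda h:(h[...,2]<60)
g=blobs(im,dark,(185,235,230,262))[0];print('grip',rect(ray(c,g,.067)))
gray=lambda h:(h[...,1]<60)&(h[...,2]<150)
t=blobs(im,gray,(165,228,250,275))[0];print('tray',rect(ray(c,t,.012)))
al=lambda h:(h[...,1]<40)&(h[...,2]>150)
# board: wood mask
wood=lambda h:(h[...,0]>8)&(h[...,0]<20)&(h[...,1]>80)
for k in blobs(im,wood,(205,160,325,205),n=3):print('wood',rect(ray(c,k,.018)),len(k))
for k in blobs(im,dark,(205,160,222,205),n=1):print('stop',rect(ray(c,k,.04)))
pl=lambda h:(h[...,1]<60)&(h[...,2]<120)&(h[...,2]>60)
for k in blobs(im,pl,(215,162,260,205),n=1):print('plate',rect(ray(c,k,.018)))
a=cv2.resize(im[155:210,200:325],None,fx=6,fy=6,interpolation=cv2.INTER_CUBIC);b=cv2.resize(im[226:272,165:290],None,fx=6,fy=6,interpolation=cv2.INTER_CUBIC)
cv2.imwrite('pics/z1.png',np.vstack([a,b])[:600,:,::-1])
E
```

```text
sled top [650.2 -49.6 108.2  82.8   4.2]
[[ 6.9464880e+02 -1.0020368e+02]
 [ 6.8579156e+02  4.7945991e+00]
 [ 6.0761365e+02 -2.7261674e-01]
 [ 6.1305658e+02 -1.0304481e+02]
 [ 6.3303009e+02 -1.0479059e+02]
 [ 6.5122919e+02 -8.4684540e+01]
 [ 6.7379083e+02 -1.0009662e+02]]
yellow [439.1 240.4  65.6  20.1 -10.4] 274
yellow [418.  127.3  65.3  19.9 -10.8] 281
yellow [417.  165.6   9.9   3.2   0.7] 41
yellow [423.1 198.6   9.9   3.2   0.7] 40
all [428.6 183.9 180.6  20.1 -10.5]
grip [427.2 177.3  60.4  15.2 -11.7]
tray [410.7 198.1 264.3 115.3  -2. ]
wood [645.5   6.7 359.1 110.3   2.7] 2274
wood [ 7.031e+02 -2.500e+01  7.400e+00  1.200e+00  5.000e-01] 27
stop [639.1 174.9  99.1  17.1 -86.7]
plate [645.2 101.8 118.4  99.6   3. ]
```

View pics/z1.png

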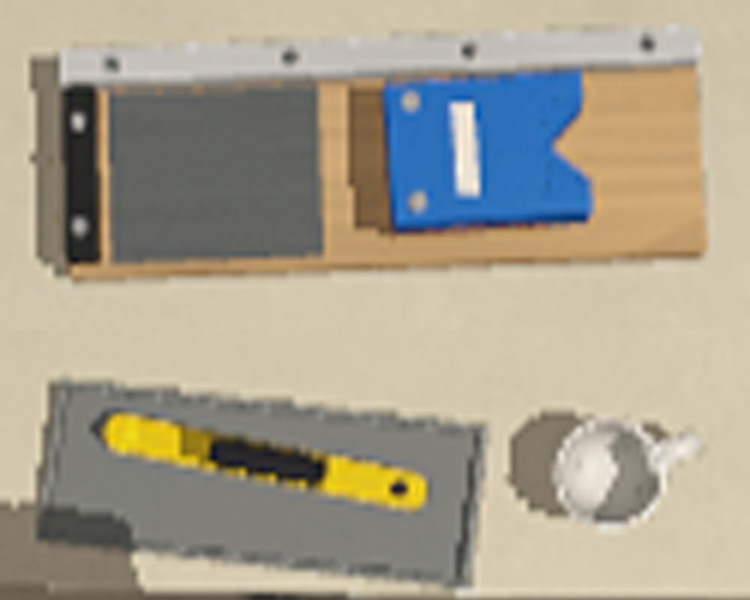

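The stick's hole is at the tail, so its nose points to world +y, with stick yaw about -10.5° and origin about (0.4275, 0.1785). The jig's yaw is about +2.8°. The sled stands about 10–13 mm off the fence, which fits the sizes given. I'm moving above the grip.

{"method": "jog_arm", "body": {
  "deltas": [
    {"dx":0.26,"dy":0.886,"dz":-0.06,"spin":0.016},
    {"dx":0.26,"dy":0.886,"dz":-0.06,"spin":0.016},
    {"dx":0.26,"dy":0.886,"dz":-0.06,"spin":0.016},
    {"dx":0.26,"dy":0.886,"dz":-0.06,"spin":0.016},
    {"dx":0.26,"dy":0.886,"dz":-0.06,"spin":0.016}
  ],
  "fingers": 0,
  "squeeze": 100
}}

```text
t: 0.62
tool_pos: [0.2711, -0.3527, 0.219]
ee_rot: [[0.8, 0.6, 0.0], [0.6, -0.8, 0.0], [0.0, -0.0, -1.0]]
ft_force: [0.8, -0.6, -0.6]
gripper_width: 0.0853
finger_force: 0.0
```

{"method": "jog_arm", "body": {
  "deltas": [
    {"dx":0.26,"dy":0.886,"dz":-0.06,"spin":0.016},
    {"dx":0.26,"dy":0.886,"dz":-0.06,"spin":0.016},
    {"dx":0.26,"dy":0.886,"dz":-0.06,"spin":0.016},
    {"dx":0.26,"dy":0.886,"dz":-0.06,"spin":0.016},
    {"dx":0.26,"dy":0.886,"dz":-0.06,"spin":0.016}
  ]
}}

```text
t: 1.03
tool_pos: [0.323, -0.1755, 0.2073]
ee_rot: [[0.625, 0.78, 0.001], [0.78, -0.625, -0.0], [0.0, 0.001, -1.0]]
ft_force: [1.2, 1.3, -0.5]
gripper_width: 0.0851
finger_force: 0.0
```

{"method": "jog_arm", "body": {
  "deltas": [
    {"dx":0.26,"dy":0.886,"dz":-0.06,"spin":0.016},
    {"dx":0.26,"dy":0.886,"dz":-0.06,"spin":0.016},
    {"dx":0.26,"dy":0.886,"dz":-0.06,"spin":0.016},
    {"dx":0.26,"dy":0.886,"dz":-0.06,"spin":0.016},
    {"dx":0.26,"dy":0.886,"dz":-0.06,"spin":0.016}
  ]
}}

```text
t: 1.45
tool_pos: [0.375, 0.0017, 0.1954]
ee_rot: [[0.411, 0.912, 0.001], [0.912, -0.411, -0.0], [0.0, 0.001, -1.0]]
ft_force: [1.0, -0.2, 0.1]
gripper_width: 0.0853
finger_force: 0.0
```

{"method": "jog_arm", "body": {
  "deltas": [
    {"dx":0.26,"dy":0.886,"dz":-0.06,"spin":0.016},
    {"dx":0.26,"dy":0.886,"dz":-0.06,"spin":0.016},
    {"dx":0.26,"dy":0.886,"dz":-0.06,"spin":0.016},
    {"dx":0.26,"dy":0.886,"dz":-0.06,"spin":0.016},
    {}
  ]
}}

```text
schema error: expected keys dx, dy, dz, spin
```

```bash
cat > st.py <<'E'
from h import *
def st():
    s=manip.read_state(); R=s['ee_rot']
    print('t %.2f'%s['t'],'tcp',np.round(s['tool_pos']*1000,1),'yaw %.2f'%np.degrees(np.arctan2(R[1,1],R[0,1])),'F',np.round(s['ft_force'],1),'M',np.round(s['moment'],2),'w %.1f'%(s['gripper_width']*1000),'ff %.0f'%s['finger_force'])
E
python3 - <<'E'
from st import *; from meas import *
st()
im=np.load('top0.npy'); c=cap('top'); 
# rim corners of tray picked from the zoom (second panel begins at row 330)
k=np.array([[55,383],[483,428],[465,585],[38,540]])/6.+[165,226-55]-.4
T=ray(c,k,.012);print('tray',T.mean(0)*1000,rect(T))
red=lambda h:((h[...,0]<8)|(h[...,0]>172))&(h[...,1]>180)&(h[...,2]>100)
print('timer',rect(ray(c,blobs(im,red,(290,235,335,270))[0],.04)))
u=ray(c,[[267,249]],.045);print('cup',u*1000)
# fence: per column find wood->metal transition (foot/top of face) in rows
fh=[];g=cv2.cvtColor(im,cv2.COLOR_RGB2HSV).astype(int)
for col in list(range(300,316)):
    s_=g[155:185,col,1].astype(float); print(col,s_[4:22].astype(int),g[159:177,col,2]) if col in(302,310) else 0
for col in range(222,252,9): print(col,g[155:205,col,1][3:22],g[155:205,col,2][3:22])
E
```

```text
t 1.45 tcp [375.    1.7 195.4] yaw -24.27 F [ 1.  -0.2  0.1] M [ 0.05  0.01 -0.01] w 85.3 ff 0
tray [416.82109857 187.71470013  12.        ] [416.8 188.3 239.2  86.   -5.3]
timer [ 419.7 -152.    58.4   54.7    0.7]
cup [[425.1656102   -7.01366975  45.        ]]
302 [ 41  19  14  15  14  13  11  59 102 113 110 111 111 109 109 110 111 110] [192 192 198 199 199 204 166 143 183 199 200 199 200 196 194 201 203 200]
310 [ 32  17  14  14  14  13  12  78 107 108 109 110 109 108 109 109 108 110] [202 198 199 199 201 202 164 157 190 200 198 197 199 198 199 203 204 200]
222 [45 45 45 45 40 19 14 15 15 14 14 43 36  8  8  8  8 10  8] [203 204 204 205 193 192 198 198 199 203 167 132 119  98  99 101  99  98
  97]
231 [46 46 45 46 18 10 16 16 14 14 15 42 34  5  8  8  8 10 10] [203 203 204 205 211 205 197 197 199 203 170 128 112  98  99 101  99 100
 100]
240 [44 45 47 45 22 14 14 13 14 15 37 57 32  5  8 13 10 13  8] [208 208 208 197 198 199 196 196 202 175 143 135 110  98  97  99  98 100
  99]
249 [44 45 44 38 19 13 13 14 14 16 43 37 10 15 10  8 10 13  8] [208 208 209 202 197 175 137 179 202 163 129 117  98 100  98  97  98 100
 100]
```

{"method": "jog_arm", "body": {
  "deltas": [
    {"dx":0.262,"dy":0.884,"dz":-0.22,"spin":0.0153},
    {"dx":0.262,"dy":0.884,"dz":-0.22,"spin":0.0153},
    {"dx":0.262,"dy":0.884,"dz":-0.22,"spin":0.0153},
    {"dx":0.262,"dy":0.884,"dz":-0.22,"spin":0.0153},
    {"dx":0.262,"dy":0.884,"dz":-0.22,"spin":0.0153}
  ]
}}

```text
t: 1.92
tool_pos: [0.4276, 0.1783, 0.151]
ee_rot: [[0.182, 0.983, 0.0], [0.983, -0.182, -0.0], [-0.0, 0.0, -1.0]]
ft_force: [0.2, -0.3, 0.4]
gripper_width: 0.0852
finger_force: 0.0
```

{"method": "jog_arm", "body": {
  "deltas": [
    {"dx":0,"dy":0,"dz":-0.5,"spin":0},
    {"dx":0,"dy":0,"dz":-0.5,"spin":0},
    {"dx":0,"dy":0,"dz":-0.5,"spin":0},
    {"dx":0,"dy":0,"dz":-0.3,"spin":0},
    {"dx":0,"dy":0,"dz":0,"spin":0}
  ]
}}

```text
t: 2.33
tool_pos: [0.4252, 0.1761, 0.0769]
ee_rot: [[0.185, 0.983, -0.006], [0.983, -0.185, -0.002], [-0.003, -0.005, -1.0]]
ft_force: [-0.3, 0.5, 0.6]
gripper_width: 0.0858
finger_force: 0.0
```

```bash
python3 - <<'E'
from st import *; from meas import *
st(); c=cap('top'); d=cap('side'); save(d,'s1.png',(200,140,360,300),4)
im=np.load('top0.npy').astype(float); v=im.max(2)
pts=[];ft=[]
for col in range(212,316):
    s_=v[155:180,col]; j=[r for r in range(5,20) if s_[r]>180 and s_[r+1]<=185 and s_[r+2]<160]
    if j: r=j[0]; 
    else: continue
    # subpixel crossing at 170
    a,b=s_[r],s_[r+1]; 
    if b>172: r+=1;a,b=s_[r],s_[r+1]
    pts.append([col,155+r+(a-170)/(a-b)])
P=ray(c,pts,.04)[:,:2]*1000
l=cv2.fitLine(P.astype(np.float32),cv2.DIST_HUBER,0,.01,.01).ravel(); 
print(len(P),'fence face top-line dir',l[:2],'ang',np.degrees(np.arctan2(-l[0]*np.sign(l[1]),abs(l[1]))),'x at y=0',l[2]-l[3]*l[0]/l[1])
# board -x edge (top z=.018)
g=cv2.cvtColor(np.load('top0.npy'),cv2.COLOR_RGB2HSV).astype(int)
for col in(225,250,275,300): print(col,v[195:205,col].astype(int),g[195:205,col,1])
E
```

```text
t 2.33 tcp [425.2 176.1  76.9] yaw -10.63 F [-0.3  0.5  0.6] M [-0.04 -0.   -0.02] w 85.8 ff 0
93 fence face top-line dir [ 0.04634956 -0.99892527] ang 2.6565857 x at y=0 699.91315
225 [ 99  99  96 130 180 172 176 204 211 210] [  5   8   8  67 109 120  67  45  42  45]
250 [101  97 107 177 176 176 204 212 212 212] [  8   3  38 109 122  68  44  42  45  43]
275 [192 190 190 177 181 207 214 212 209 209] [113 114 114 121  69  44  43  42  43  45]
300 [199 198 185 162 198 214 211 209 209 207] [110 111 117  90  48  44  44  45  45  44]
```

View pics/s1.png

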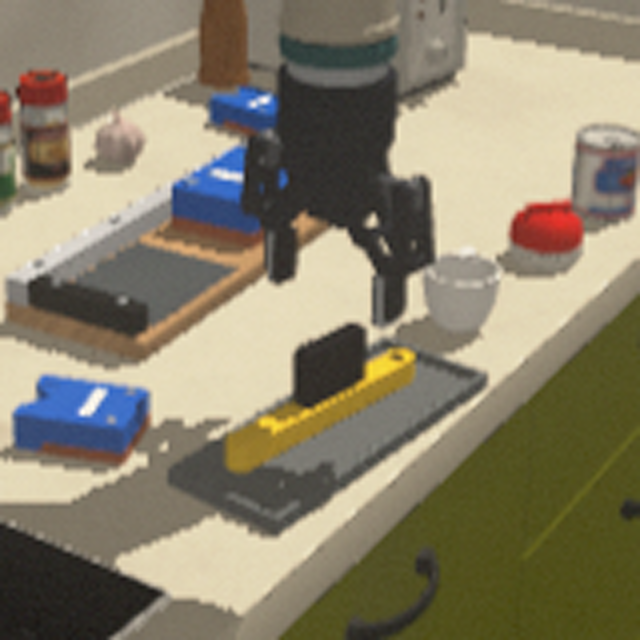

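The side view shows the open fingers at (280,260) and (388,300) straddling the black grip (330,365). The cup at (462,290) is clear. The fence line fits at x = 699.9 mm (y = 0) with yaw 2.66°, which matches the board centre of about (657, 7). I'm descending and gripping.

{"method": "jog_arm", "body": {
  "deltas": [
    {"dx":0,"dy":0,"dz":-0.4,"spin":0},
    {"dx":0,"dy":0,"dz":-0.4,"spin":0},
    {"dx":0,"dy":0,"dz":-0.33,"spin":0},
    {"dx":0,"dy":0,"dz":0,"spin":0},
    {"dx":0,"dy":0,"dz":0,"spin":0}
  ]
}}

```text
t: 2.85
tool_pos: [0.428, 0.1766, 0.0348]
ee_rot: [[0.185, 0.983, 0.001], [0.983, -0.185, 0.0], [0.0, 0.001, -1.0]]
ft_force: [0.1, 1.2, 0.6]
gripper_width: 0.0852
finger_force: 0.0
```

{"method": "jog_arm", "body": {
  "deltas": [
    {"dx":0,"dy":0,"dz":0,"spin":0},
    {"dx":0,"dy":0,"dz":0,"spin":0},
    {"dx":0,"dy":0,"dz":0,"spin":0},
    {"dx":0,"dy":0,"dz":0,"spin":0},
    {"dx":0,"dy":0,"dz":0,"spin":0}
  ],
  "fingers": 1,
  "squeeze": 90
}}

```text
t: 3.27
tool_pos: [0.4277, 0.1768, 0.0346]
ee_rot: [[0.185, 0.983, 0.001], [0.983, -0.185, 0.0], [0.0, 0.001, -1.0]]
ft_force: [1.1, -0.2, -0.5]
gripper_width: 0.0254
finger_force: 0.0
```

{"method": "jog_arm", "body": {
  "deltas": [
    {"dx":0,"dy":0,"dz":0,"spin":0},
    {"dx":0,"dy":0,"dz":0,"spin":0},
    {"dx":0,"dy":0,"dz":0,"spin":0},
    {"dx":0,"dy":0,"dz":0,"spin":0},
    {"dx":0,"dy":0,"dz":0,"spin":0}
  ]
}}

```text
t: 3.68
tool_pos: [0.4274, 0.1767, 0.0343]
ee_rot: [[0.185, 0.983, 0.0], [0.983, -0.185, -0.0], [-0.0, 0.0, -1.0]]
ft_force: [-0.0, 0.7, 3.1]
gripper_width: 0.0148
finger_force: 88.4
```

{"method": "jog_arm", "body": {
  "deltas": [
    {"dx":0,"dy":0,"dz":0.4,"spin":0},
    {"dx":0,"dy":0,"dz":0.87,"spin":0},
    {"dx":0,"dy":0,"dz":0.87,"spin":0},
    {"dx":0.31,"dy":-0.877,"dz":0,"spin":-0.024},
    {"dx":0.31,"dy":-0.877,"dz":0,"spin":-0.024}
  ]
}}

```text
t: 4.1
tool_pos: [0.4538, 0.1074, 0.1219]
ee_rot: [[0.329, 0.944, 0.006], [0.944, -0.329, 0.001], [0.003, 0.005, -1.0]]
ft_force: [0.9, -1.0, -1.2]
gripper_width: 0.015
finger_force: 88.2
```

{"method": "jog_arm", "body": {
  "deltas": [
    {"dx":0.31,"dy":-0.877,"dz":0,"spin":-0.024},
    {"dx":0.31,"dy":-0.877,"dz":0,"spin":-0.024},
    {"dx":0.31,"dy":-0.877,"dz":0,"spin":-0.024},
    {"dx":0.31,"dy":-0.877,"dz":0,"spin":-0.024},
    {"dx":0.31,"dy":-0.877,"dz":0,"spin":-0.024}
  ]
}}

```text
t: 4.52
tool_pos: [0.5142, -0.0706, 0.1194]
ee_rot: [[0.657, 0.754, -0.0], [0.754, -0.657, 0.0], [-0.0, -0.0, -1.0]]
ft_force: [0.5, -0.1, -0.3]
gripper_width: 0.0145
finger_force: 88.0
```

{"method": "jog_arm", "body": {
  "deltas": [
    {"dx":0.31,"dy":-0.877,"dz":0,"spin":-0.024},
    {"dx":0,"dy":0,"dz":0,"spin":0},
    {"dx":0,"dy":0,"dz":0,"spin":0},
    {"dx":0,"dy":0,"dz":0,"spin":0},
    {"dx":0,"dy":0,"dz":0,"spin":0}
  ]
}}

```text
t: 4.93
tool_pos: [0.5257, -0.1028, 0.1192]
ee_rot: [[0.709, 0.705, -0.002], [0.705, -0.709, 0.001], [-0.001, -0.002, -1.0]]
ft_force: [0.4, 0.7, -1.5]
gripper_width: 0.0146
finger_force: 88.1
```

```bash
python3 - <<'E'
from st import *; from meas import *
st(); s=manip.read_state(); c=cap('top'); np.save('t2.npy',c['img']); z=s['tool_pos'][2]-.0293+.02
k=np.vstack([q for q in blobs(c['img'],yellow,(200,150,330,260),n=3) if len(q)>40]); r=rect(ray(c,k,z)); print('bar',r, len(k))
sl=blobs(c['img'],blue,(255,160,305,200))[0]; print('sled',rect(ray(c,sl,.058)))
P=ray(c,k,z)*1000; print('nose-most px',P[P[:,:2].sum(1).argmax()],P[P[:,:2].sum(1).argmin()])
save(c,'t2.png',(190,130,350,270),4)
E
```

```text
t 4.93 tcp [ 525.7 -102.8  119.2] yaw -45.14 F [ 0.4  0.7 -1.5] M [-0.03 -0.01 -0.06] w 14.6 ff 88
bar [532.  -97.3 178.7  22.7 -44.7] 378
sled [650.4 -49.8 108.4  81.7   4.5]
nose-most px [595.09129619 -33.92029986 109.94904919] [ 471.18789759 -162.76746746  109.94904919]
```

View pics/t2.png

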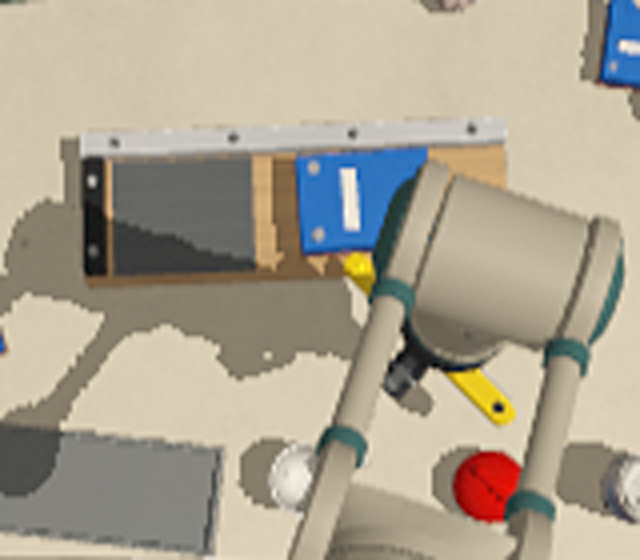

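The sled is unmoved and the stick is held straight, with its nose about 12 mm short of the sled's open side near (355,265) in the crop. Timer (488,485) and cup (295,475) are clear of it. Next I descend and push toward the fence.

{"method": "jog_arm", "body": {
  "deltas": [
    {"dx":0,"dy":0,"dz":-0.5,"spin":0},
    {"dx":0,"dy":0,"dz":-0.5,"spin":0},
    {"dx":0,"dy":0,"dz":-0.45,"spin":0},
    {"dx":0,"dy":0,"dz":-0.22,"spin":0},
    {"dx":0,"dy":0,"dz":0,"spin":0}
  ]
}}

```text
t: 5.4
tool_pos: [0.5247, -0.1023, 0.0511]
ee_rot: [[0.708, 0.706, -0.004], [0.706, -0.708, 0.002], [-0.002, -0.004, -1.0]]
ft_force: [0.5, 0.9, -1.1]
gripper_width: 0.0145
finger_force: 88.3
```

{"method": "jog_arm", "body": {
  "deltas": [
    {"dx":0.08,"dy":0.004,"dz":0,"spin":0},
    {"dx":0.08,"dy":0.004,"dz":0,"spin":0},
    {"dx":0.08,"dy":0.004,"dz":0,"spin":0},
    {"dx":0.08,"dy":0.004,"dz":0,"spin":0},
    {"dx":0.05,"dy":0.002,"dz":0,"spin":0}
  ]
}}

```text
t: 5.82
tool_pos: [0.5401, -0.1034, 0.0535]
ee_rot: [[0.708, 0.706, -0.003], [0.706, -0.708, -0.001], [-0.003, -0.002, -1.0]]
ft_force: [-6.6, -0.9, 3.1]
gripper_width: 0.0146
finger_force: 88.9
```

{"method": "jog_arm", "body": {
  "deltas": [
    {"dx":0.03,"dy":0.001,"dz":0,"spin":0},
    {"dx":0.03,"dy":0.001,"dz":0,"spin":0},
    {"dx":0.03,"dy":0.001,"dz":0,"spin":0},
    {"dx":0.03,"dy":0.001,"dz":0,"spin":0},
    {"dx":0.03,"dy":0.001,"dz":0,"spin":0}
  ]
}}

```text
t: 6.23
tool_pos: [0.5446, -0.1026, 0.053]
ee_rot: [[0.709, 0.706, -0.006], [0.706, -0.709, 0.001], [-0.004, -0.005, -1.0]]
ft_force: [-7.0, -0.6, 3.1]
gripper_width: 0.0148
finger_force: 88.9
```

```bash
python3 - <<'E'
from st import *
st()
E
```

```text
t 6.23 tcp [ 544.6 -102.6   53. ] yaw -45.11 F [-7.  -0.6  3.1] M [0.24 0.94 0.38] w 14.8 ff 89
```

{"method": "jog_arm", "body": {
  "deltas": [
    {"dx":0.025,"dy":0.001,"dz":0,"spin":0},
    {"dx":0.025,"dy":0.001,"dz":0,"spin":0},
    {"dx":0.025,"dy":0.001,"dz":0,"spin":0},
    {"dx":0.025,"dy":0.001,"dz":0,"spin":0},
    {"dx":0.025,"dy":0.001,"dz":0,"spin":0}
  ]
}}

```text
t: 6.65
tool_pos: [0.5485, -0.1025, 0.053]
ee_rot: [[0.708, 0.706, -0.008], [0.706, -0.708, 0.0], [-0.005, -0.006, -1.0]]
ft_force: [-10.5, -1.0, 6.1]
gripper_width: 0.0148
finger_force: 89.4
```

{"method": "jog_arm", "body": {
  "deltas": [
    {"dx":0.02,"dy":0.001,"dz":0,"spin":0},
    {"dx":0.02,"dy":0.001,"dz":0,"spin":0},
    {"dx":0.02,"dy":0.001,"dz":0,"spin":0},
    {"dx":0,"dy":0,"dz":0,"spin":0},
    {"dx":0,"dy":0,"dz":0,"spin":0}
  ]
}}

```text
t: 7.07
tool_pos: [0.5494, -0.102, 0.0528]
ee_rot: [[0.708, 0.707, -0.011], [0.707, -0.708, 0.001], [-0.007, -0.009, -1.0]]
ft_force: [-10.6, -1.1, 5.5]
gripper_width: 0.0148
finger_force: 89.5
```

```bash
python3 - <<'E'
from st import *; from meas import *
st(); c=cap('top')
sl=blobs(c['img'],blue,(255,155,305,200))[0]; print('sled',rect(ray(c,sl,.058)))
E
```

```text
t 7.07 tcp [ 549.4 -102.    52.8] yaw -45.04 F [-10.6  -1.1   5.5] M [0.31 1.6  0.65] w 14.8 ff 90
sled [658.5 -42.2  95.5  80.7   2.5]
```

{"method": "jog_arm", "body": {
  "deltas": [
    {"dx":0.025,"dy":0.001,"dz":0,"spin":0},
    {"dx":0.025,"dy":0.001,"dz":0,"spin":0},
    {"dx":0.025,"dy":0.001,"dz":0,"spin":0},
    {"dx":0.025,"dy":0.001,"dz":0,"spin":0},
    {"dx":0,"dy":0,"dz":0,"spin":0}
  ]
}}

```text
t: 7.53
tool_pos: [0.5499, -0.1023, 0.0526]
ee_rot: [[0.706, 0.708, -0.018], [0.708, -0.706, 0.0], [-0.013, -0.013, -1.0]]
ft_force: [-17.4, -3.5, 10.1]
gripper_width: 0.0153
finger_force: 90.4
```

{"method": "jog_arm", "body": {
  "deltas": [
    {"dx":0.025,"dy":0.001,"dz":0,"spin":0},
    {"dx":0.025,"dy":0.001,"dz":0,"spin":0},
    {"dx":0.025,"dy":0.001,"dz":0,"spin":0},
    {"dx":0,"dy":0,"dz":0,"spin":0},
    {"dx":0,"dy":0,"dz":0,"spin":0}
  ]
}}

```text
t: 7.95
tool_pos: [0.5503, -0.1026, 0.0526]
ee_rot: [[0.705, 0.709, -0.023], [0.709, -0.705, -0.0], [-0.017, -0.016, -1.0]]
ft_force: [-23.3, -5.8, 14.0]
gripper_width: 0.0145
finger_force: 91.3
```

```bash
python3 - <<'E'
from st import *; from meas import *
st(); c=cap('top')
sl=blobs(c['img'],blue,(255,155,305,200))[0]; print('sled',rect(ray(c,sl,.058))); save(c,'t3.png',(240,150,310,205),10)
E
```

```text
t 7.95 tcp [ 550.3 -102.6   52.6] yaw -44.86 F [-23.3  -5.8  14. ] M [-0.14  3.22  1.07] w 14.5 ff 91
sled [658.3 -38.9  89.3  81.2   2.1]
```

View pics/t3.png

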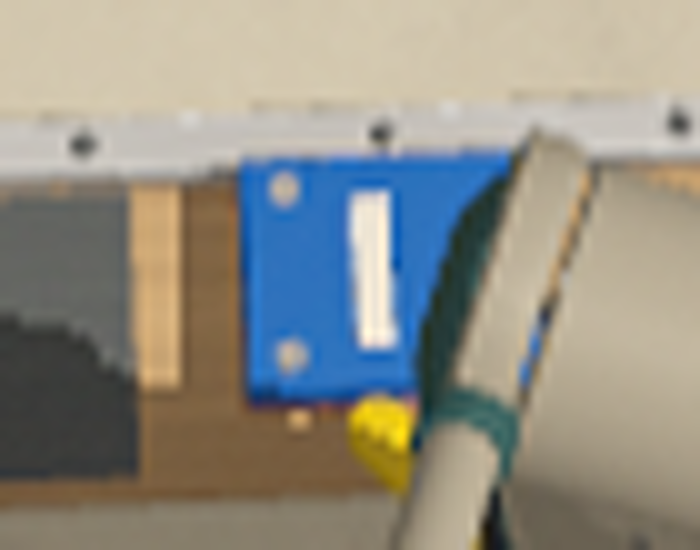

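The sled's fence-side edge now lies against the fence (edge at about y=160 in the crop, parallel to it). Its front at x=243 is still well short of the plate edge at x=130, and the force has risen stiffly to 23 N, so it is pressed flat. I'm backing off and carrying the stick round behind the notch.

{"method": "jog_arm", "body": {
  "deltas": [
    {"dx":-0.2,"dy":0,"dz":0,"spin":0},
    {"dx":-0.3,"dy":0,"dz":0,"spin":0},
    {"dx":-0.25,"dy":0,"dz":0,"spin":0},
    {"dx":0,"dy":0,"dz":0.5,"spin":0},
    {"dx":0,"dy":0,"dz":0.6,"spin":0}
  ]
}}

```text
t: 8.42
tool_pos: [0.5298, -0.1018, 0.096]
ee_rot: [[0.71, 0.704, -0.004], [0.704, -0.71, 0.002], [-0.002, -0.004, -1.0]]
ft_force: [0.4, -0.3, -1.4]
gripper_width: 0.0148
finger_force: 88.4
```

{"method": "jog_arm", "body": {
  "deltas": [
    {"dx":0,"dy":0,"dz":0.6,"spin":0},
    {"dx":0.434,"dy":-0.346,"dz":0,"spin":0.033},
    {"dx":0.434,"dy":-0.346,"dz":0,"spin":0.033},
    {"dx":0.434,"dy":-0.346,"dz":0,"spin":0.033},
    {"dx":0.434,"dy":-0.346,"dz":0,"spin":0.033}
  ]
}}

```text
t: 8.83
tool_pos: [0.6024, -0.1583, 0.1218]
ee_rot: [[0.361, 0.933, 0.002], [0.933, -0.361, -0.0], [0.0, 0.002, -1.0]]
ft_force: [-0.3, -0.3, -0.1]
gripper_width: 0.0146
finger_force: 88.5
```

{"method": "jog_arm", "body": {
  "deltas": [
    {"dx":0.434,"dy":-0.346,"dz":0,"spin":0.033},
    {"dx":0.434,"dy":-0.346,"dz":0,"spin":0.033},
    {"dx":0.434,"dy":-0.346,"dz":0,"spin":0.033},
    {"dx":0.434,"dy":-0.346,"dz":0,"spin":0.033},
    {"dx":0,"dy":0,"dz":0,"spin":0}
  ]
}}

```text
t: 9.25
tool_pos: [0.6747, -0.2165, 0.1209]
ee_rot: [[-0.042, 0.999, 0.005], [0.999, 0.042, -0.003], [-0.003, 0.005, -1.0]]
ft_force: [0.5, -0.1, -1.3]
gripper_width: 0.0146
finger_force: 88.5
```

{"method": "jog_arm", "body": {
  "deltas": [
    {"dx":0,"dy":0,"dz":0,"spin":0},
    {"dx":0,"dy":0,"dz":0,"spin":0},
    {"dx":0,"dy":0,"dz":0,"spin":0},
    {"dx":0,"dy":0,"dz":0,"spin":0},
    {"dx":0,"dy":0,"dz":0,"spin":0}
  ]
}}

```text
t: 9.67
tool_pos: [0.6703, -0.2125, 0.1213]
ee_rot: [[-0.041, 0.999, 0.0], [0.999, 0.041, 0.0], [0.0, 0.0, -1.0]]
ft_force: [-0.2, 0.4, -1.5]
gripper_width: 0.015
finger_force: 88.5
```

```bash
python3 - <<'E'
from st import *; from meas import *
st(); s=manip.read_state(); c=cap('top'); d=cap('side'); z=s['tool_pos'][2]-.0293+.02
sl=blobs(c['img'],blue,(240,150,305,200))[0]; P=ray(c,sl,.058);print('sled',rect(P))
print(cv2.approxPolyDP((P[:,:2]*1000).astype(np.float32),5,True).reshape(-1,2).round(0).tolist())
for q in blobs(c['img'],yellow,(240,130,360,260),n=3): print('y',len(q),rect(ray(c,q,z)))
a=cv2.resize(c['img'][140:215,200:360],None,fx=4.5,fy=4.5);b=cv2.resize(d['img'][150:250,180:340],None,fx=4.5,fy=4.5)
cv2.imwrite('pics/t4.png',np.vstack([a[:, :],b])[:600,:,::-1])
E
```

```text
t 9.67 tcp [ 670.3 -212.5  121.3] yaw 2.33 F [-0.2  0.4 -1.5] M [-0.02 -0.06 -0.01] w 15.0 ff 89
sled [658.3 -48.9 108.9  82.6   2.5]
[[701.0, -100.0], [697.0, 5.0], [619.0, 3.0], [620.0, -100.0], [641.0, -104.0], [662.0, -85.0], [681.0, -100.0]]
y 233 [ 666.7 -139.3   50.9   25.2    1.5]
y 194 [ 672.4 -272.5   46.3   22.3    1.9]
y 36 [ 660.  -201.2    6.8    5.9   -1.1]
```

View pics/t4.png

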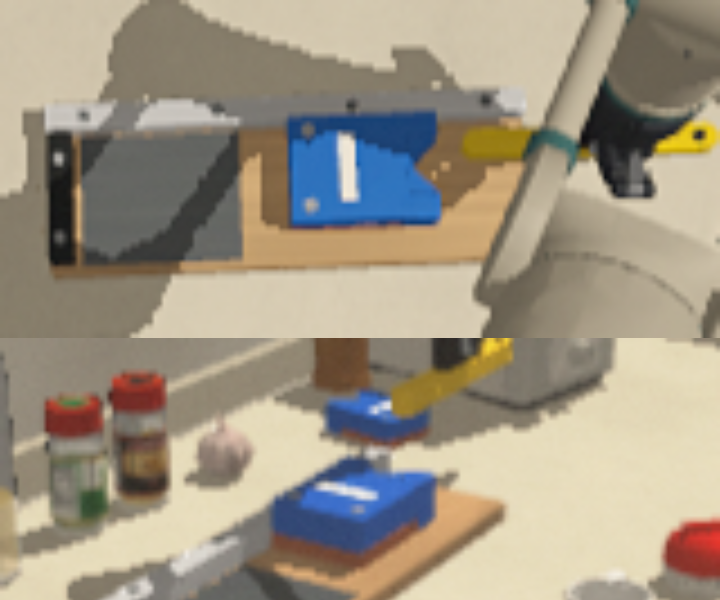

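The sled sits along the fence at 2.5° (jig 2.66°), front at x=290 in the upper panel against the plate edge at x=240. The stick's nose (465,143) is about 11 mm behind the notch mouth and in line with it. I'm lowering the stick and entering the notch.

{"method": "jog_arm", "body": {
  "deltas": [
    {"dx":0,"dy":0,"dz":-0.5,"spin":0},
    {"dx":0,"dy":0,"dz":-0.5,"spin":0},
    {"dx":0,"dy":0,"dz":-0.45,"spin":0},
    {"dx":0,"dy":0,"dz":-0.27,"spin":0.0015},
    {"dx":0,"dy":0,"dz":0,"spin":0}
  ]
}}

```text
t: 10.18
tool_pos: [0.6687, -0.2122, 0.0492]
ee_rot: [[-0.045, 0.999, -0.005], [0.999, 0.045, 0.002], [0.002, -0.005, -1.0]]
ft_force: [-0.0, 0.0, -2.3]
gripper_width: 0.0148
finger_force: 88.5
```

{"method": "jog_arm", "body": {
  "deltas": [
    {"dx":-0.006,"dy":0.12,"dz":0,"spin":0},
    {"dx":-0.006,"dy":0.12,"dz":0,"spin":0},
    {"dx":-0.006,"dy":0.12,"dz":0,"spin":0},
    {"dx":-0.006,"dy":0.12,"dz":0,"spin":0},
    {"dx":0,"dy":0,"dz":0,"spin":0}
  ]
}}

```text
t: 10.6
tool_pos: [0.6701, -0.1926, 0.0532]
ee_rot: [[-0.046, 0.999, 0.001], [0.999, 0.046, 0.0], [0.0, 0.001, -1.0]]
ft_force: [0.1, -0.3, -1.2]
gripper_width: 0.0148
finger_force: 88.5
```

{"method": "jog_arm", "body": {
  "deltas": [
    {"dx":-0.002,"dy":0.05,"dz":0,"spin":0},
    {"dx":-0.002,"dy":0.05,"dz":0,"spin":0},
    {"dx":-0.002,"dy":0.05,"dz":0,"spin":0},
    {"dx":-0.002,"dy":0.05,"dz":0,"spin":0},
    {"dx":0,"dy":0,"dz":0,"spin":0}
  ]
}}

```text
t: 11.02
tool_pos: [0.6693, -0.1855, 0.0521]
ee_rot: [[-0.045, 0.999, -0.0], [0.999, 0.045, 0.0], [0.0, -0.0, -1.0]]
ft_force: [-0.3, -0.1, -1.1]
gripper_width: 0.0148
finger_force: 88.5
```

```bash
python3 - <<'E'
from st import *; from meas import *
st(); c=cap('top')
sl=blobs(c['img'],blue,(240,150,305,200))[0]; P=ray(c,sl,.058);print('sled',rect(P))
E
```

```text
t 11.02 tcp [ 669.3 -185.5   52.1] yaw 2.60 F [-0.3 -0.1 -1.1] M [ 0.    0.01 -0.02] w 14.8 ff 89
sled [658.3 -48.9 108.8  82.6   2.5]
```

{"method": "jog_arm", "body": {
  "deltas": [
    {"dx":-0.001,"dy":0.03,"dz":0,"spin":0},
    {"dx":-0.001,"dy":0.03,"dz":0,"spin":0},
    {"dx":-0.001,"dy":0.03,"dz":0,"spin":0},
    {"dx":-0.001,"dy":0.03,"dz":0,"spin":0},
    {"dx":0,"dy":0,"dz":0,"spin":0}
  ]
}}

```text
t: 11.48
tool_pos: [0.6693, -0.1824, 0.0523]
ee_rot: [[-0.045, 0.999, 0.0], [0.999, 0.045, -0.002], [-0.002, 0.0, -1.0]]
ft_force: [-1.0, -4.6, -1.1]
gripper_width: 0.0151
finger_force: 88.6
```

{"method": "jog_arm", "body": {
  "deltas": [
    {"dx":-0.001,"dy":0.03,"dz":0,"spin":0},
    {"dx":-0.001,"dy":0.03,"dz":0,"spin":0},
    {"dx":-0.001,"dy":0.03,"dz":0,"spin":0},
    {"dx":0,"dy":0,"dz":0,"spin":0},
    {"dx":0,"dy":0,"dz":0,"spin":0}
  ]
}}

```text
t: 11.9
tool_pos: [0.6691, -0.1783, 0.0522]
ee_rot: [[-0.045, 0.999, 0.0], [0.999, 0.045, -0.001], [-0.001, -0.0, -1.0]]
ft_force: [-0.9, -6.1, -0.2]
gripper_width: 0.0146
finger_force: 88.6
```

```bash
python3 - <<'E'
from st import *; from meas import *
st(); c=cap('top')
sl=blobs(c['img'],blue,(240,150,305,200))[0]; P=ray(c,sl,.058);print('sled',rect(P))
E
```

```text
t 11.90 tcp [ 669.1 -178.3   52.2] yaw 2.60 F [-0.9 -6.1 -0.2] M [-0.92  0.22  0.05] w 14.6 ff 89
sled [657.8 -42.4 108.6  82.5   2.8]
```

{"method": "jog_arm", "body": {
  "deltas": [
    {"dx":0.018,"dy":0.03,"dz":0,"spin":0},
    {"dx":0.018,"dy":0.03,"dz":0,"spin":0},
    {"dx":0.018,"dy":0.03,"dz":0,"spin":0},
    {"dx":0.018,"dy":0.03,"dz":0,"spin":0},
    {"dx":0.018,"dy":0.03,"dz":0,"spin":0}
  ]
}}

```text
t: 12.37
tool_pos: [0.6702, -0.1751, 0.0525]
ee_rot: [[-0.048, 0.999, -0.005], [0.999, 0.048, -0.006], [-0.006, -0.005, -1.0]]
ft_force: [-7.0, -13.4, 4.0]
gripper_width: 0.0151
finger_force: 89.5
```

```bash
python3 - <<'E'
from st import *; from meas import *
st(); c=cap('top')
sl=blobs(c['img'],blue,(240,150,305,200))[0]; P=ray(c,sl,.058);print('sled',rect(P))
E
```

```text
t 12.37 tcp [ 670.2 -175.1   52.5] yaw 2.77 F [ -7.  -13.4   4. ] M [-1.95  1.43  0.62] w 15.1 ff 89
sled [657.8 -39.3 108.3  82.8   3. ]
```

```bash
cat >> meas.py <<'E'
fl=lambda y:699.9-.0464*y
def edge(P):
    P=P[:,:2]*1000; cy=(P[:,1].min()+P[:,1].max())/2; cx=(P[:,0].min()+P[:,0].max())/2
    q=P[(P[:,0]>cx+25)&(abs(P[:,1]-cy)<46)]; l=cv2.fitLine(q.astype(np.float32),cv2.DIST_HUBER,0,.01,.01).ravel()
    f=lambda y:l[2]+(y-l[3])*l[0]/l[1]
    return 'edge ang %.2f gaps toe %.1f heel %.1f front %.1f'%(np.degrees(np.arctan(-l[0]/l[1])),fl(cy+50)-f(cy+50),fl(cy-50)-f(cy-50),P[:,1].max())
E
python3 - <<'E'
from meas import *
im=np.load('t2.npy'); c=cap('top')
for a in(np.load('top0.npy'),c['img']): print(edge(ray(c,blobs(a,blue,(240,150,305,200))[0],.058)))
im=cv2.imread('pics/t4.png')[:337,:,::-1]; im=cv2.resize(im,(160,75),interpolation=cv2.INTER_AREA); b=np.zeros((384,512,3),np.uint8); b[140:215,200:360]=im
print('pressed',edge(ray(c,blobs(b,blue,(240,150,305,200))[0],.058)))
d=cap('side'); save(c,'t5.png',(230,145,300,205),9); save(d,'s5.png',(200,180,300,260),7)
E
```

```text
edge ang 5.28 gaps toe 14.0 heel 9.4 front 6.4
edge ang 2.62 gaps toe 3.4 heel 3.5 front 16.4
pressed edge ang 2.58 gaps toe 3.6 heel 3.8 front 6.0
```

View pics/t5.png

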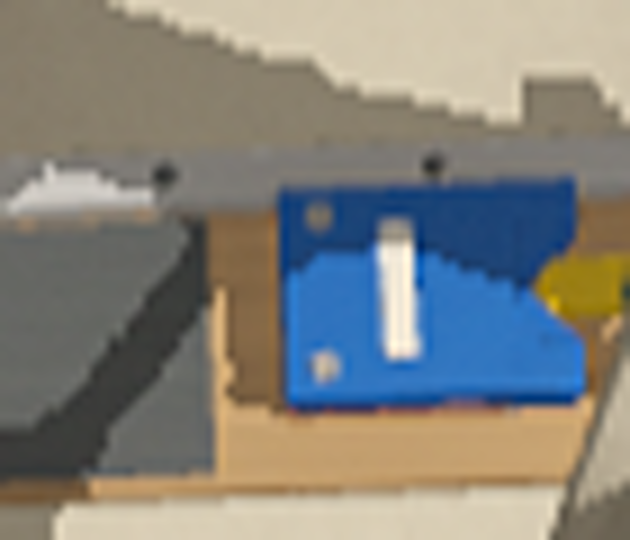

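The sled is flush: the edge angle is 2.62° and the toe and heel offsets are equal, the same as in the pressed pose. The nose (540,285) sits in the notch. I'm feeding along the fence.

{"method": "jog_arm", "body": {
  "deltas": [
    {"dx":-0.01,"dy":0.06,"dz":0,"spin":0},
    {"dx":-0.01,"dy":0.06,"dz":0,"spin":0},
    {"dx":-0.003,"dy":0.06,"dz":0,"spin":0},
    {"dx":-0.003,"dy":0.06,"dz":0,"spin":0},
    {"dx":-0.003,"dy":0.06,"dz":0,"spin":0}
  ]
}}

```text
t: 12.93
tool_pos: [0.6693, -0.1627, 0.0525]
ee_rot: [[-0.048, 0.999, -0.004], [0.999, 0.048, -0.005], [-0.005, -0.005, -1.0]]
ft_force: [-6.1, -10.0, 1.5]
gripper_width: 0.0143
finger_force: 89.2
```

{"method": "jog_arm", "body": {
  "deltas": [
    {"dx":-0.003,"dy":0.06,"dz":0,"spin":0},
    {"dx":-0.003,"dy":0.06,"dz":0,"spin":0},
    {"dx":-0.003,"dy":0.06,"dz":0,"spin":0},
    {"dx":-0.003,"dy":0.06,"dz":0,"spin":0},
    {"dx":-0.003,"dy":0.06,"dz":0,"spin":0}
  ]
}}

```text
t: 13.35
tool_pos: [0.6687, -0.1506, 0.0524]
ee_rot: [[-0.048, 0.999, -0.004], [0.999, 0.048, -0.005], [-0.005, -0.005, -1.0]]
ft_force: [-4.8, -10.4, 2.3]
gripper_width: 0.0149
finger_force: 89.2
```

```bash
cat > chk.py <<'E'
from st import *; from meas import *
st(); c=cap('top'); print(edge(ray(c,blobs(c['img'],blue,(205,150,305,200))[0],.058)))
E
python3 chk.py
```

```text
t 13.35 tcp [ 668.7 -150.6   52.4] yaw 2.73 F [ -4.8 -10.4   2.3] M [-1.71  1.03  0.49] w 14.9 ff 89
edge ang 2.91 gaps toe 3.7 heel 3.2 front 40.1
```

{"method": "jog_arm", "body": {
  "deltas": [
    {"dx":-0.0025,"dy":0.06,"dz":0,"spin":0},
    {"dx":-0.0025,"dy":0.06,"dz":0,"spin":0},
    {"dx":-0.0025,"dy":0.06,"dz":0,"spin":0},
    {"dx":-0.0025,"dy":0.06,"dz":0,"spin":0},
    {"dx":-0.0025,"dy":0.06,"dz":0,"spin":0}
  ]
}}

```text
t: 13.82
tool_pos: [0.6681, -0.1387, 0.0525]
ee_rot: [[-0.048, 0.999, -0.005], [0.999, 0.048, -0.005], [-0.005, -0.005, -1.0]]
ft_force: [-5.2, -10.7, 3.0]
gripper_width: 0.0142
finger_force: 89.2
```

{"method": "jog_arm", "body": {
  "deltas": [
    {"dx":-0.0025,"dy":0.06,"dz":0,"spin":0},
    {"dx":-0.0025,"dy":0.06,"dz":0,"spin":0},
    {"dx":-0.0025,"dy":0.06,"dz":0,"spin":0},
    {"dx":-0.0025,"dy":0.06,"dz":0,"spin":0},
    {"dx":-0.0025,"dy":0.06,"dz":0,"spin":0}
  ]
}}

```text
t: 14.23
tool_pos: [0.6675, -0.1267, 0.0524]
ee_rot: [[-0.048, 0.999, -0.005], [0.999, 0.048, -0.005], [-0.005, -0.005, -1.0]]
ft_force: [-5.2, -10.7, 3.3]
gripper_width: 0.0148
finger_force: 89.2
```

```bash
python3 chk.py
```

```text
t 14.23 tcp [ 667.5 -126.7   52.4] yaw 2.74 F [ -5.2 -10.7   3.3] M [-1.75  1.09  0.5 ] w 14.8 ff 89
edge ang 3.08 gaps toe 3.9 heel 3.1 front 65.3
```

```bash
cat >> meas.py <<'E'
def fence(im,c,c0,c1,z=.04):
    # outer (+x) edge of fence against counter: strongest, never occluded by the sled
    v=cv2.GaussianBlur(im.astype(np.float32).max(2),(1,1),0); pts=[]
    for col in range(c0,c1):
        s_=v[155:180,col]; d=s_[1:]-s_[:-1]
        for r in range(5,20):
            if s_[r]>185 and s_[r+1]<185 and s_[r+2]<160: pts.append([col,155+r+(s_[r]-170)/max(s_[r]-s_[r+1],1)]); break
    P=ray(c,pts,z)[:,:2]*1000; l=cv2.fitLine(P.astype(np.float32),cv2.DIST_HUBER,0,.01,.01).ravel()
    return len(P),np.degrees(np.arctan(-l[0]/l[1])),P[:,1].min(),P[:,1].max(),l[2]+((P[:,1].min()+P[:,1].max())/2-l[3])*l[0]/l[1]-fl((P[:,1].min()+P[:,1].max())/2)
E
python3 - <<'E'
from meas import *
c=cap('top'); im=np.load('top0.npy')
for r in((212,240),(225,262),(240,262),(255,300),(285,316)): print(r,np.round(fence(im,c,*r),2))
np.save('t6.npy',c['img']); save(c,'t6.png',(212,145,302,205),8)
E
```

```text
(212, 240) [ 27.     1.1   88.93 179.57  -0.74]
(225, 262) [ 35.     2.73  15.16 135.86  -0.4 ]
(240, 262) [21.    1.72 15.16 85.57 -0.26]
(255, 300) [  39.      2.59 -112.05   35.28   -0.52]
(285, 316) [  21.      2.79 -165.54  -65.2    -0.43]
```

View pics/t6.png

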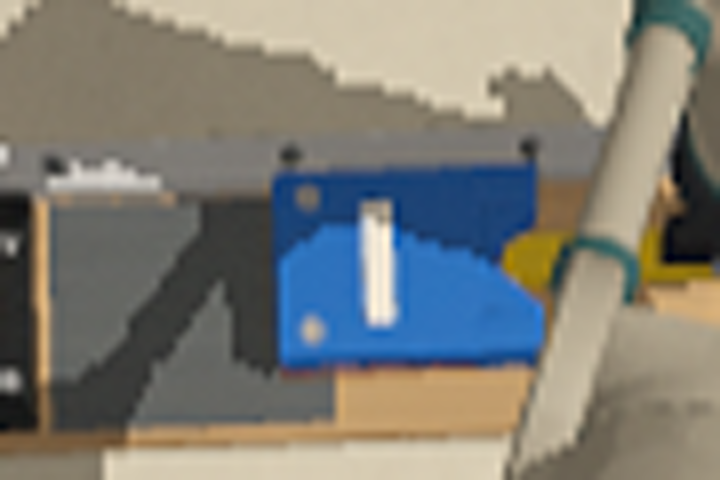

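The sled (275–540 in the crop) runs parallel to the fence and is partly on the plate. The small angle variation is pixel-staircase noise, and the side force is steady at 5 N. I'm continuing the feed.

{"method": "jog_arm", "body": {
  "deltas": [
    {"dx":-0.003,"dy":0.07,"dz":0,"spin":0},
    {"dx":-0.003,"dy":0.07,"dz":0,"spin":0},
    {"dx":-0.003,"dy":0.07,"dz":0,"spin":0},
    {"dx":-0.003,"dy":0.07,"dz":0,"spin":0},
    {"dx":-0.003,"dy":0.07,"dz":0,"spin":0}
  ]
}}

```text
t: 14.75
tool_pos: [0.6669, -0.1127, 0.0525]
ee_rot: [[-0.048, 0.999, -0.005], [0.999, 0.048, -0.005], [-0.005, -0.005, -1.0]]
ft_force: [-5.5, -10.5, 2.5]
gripper_width: 0.0147
finger_force: 89.3
```

{"method": "jog_arm", "body": {
  "deltas": [
    {"dx":-0.003,"dy":0.07,"dz":0,"spin":0},
    {"dx":-0.003,"dy":0.07,"dz":0,"spin":0},
    {"dx":-0.003,"dy":0.07,"dz":0,"spin":0},
    {"dx":-0.003,"dy":0.07,"dz":0,"spin":0},
    {"dx":-0.003,"dy":0.07,"dz":0,"spin":0}
  ]
}}

```text
t: 15.17
tool_pos: [0.6662, -0.0987, 0.0524]
ee_rot: [[-0.048, 0.999, -0.005], [0.999, 0.048, -0.005], [-0.005, -0.005, -1.0]]
ft_force: [-6.2, -11.0, 3.7]
gripper_width: 0.0153
finger_force: 89.3
```

{"method": "jog_arm", "body": {
  "deltas": [
    {"dx":-0.003,"dy":0.07,"dz":0,"spin":0},
    {"dx":-0.003,"dy":0.07,"dz":0,"spin":0},
    {"dx":-0.003,"dy":0.07,"dz":0,"spin":0},
    {"dx":-0.003,"dy":0.07,"dz":0,"spin":0},
    {"dx":-0.003,"dy":0.07,"dz":0,"spin":0}
  ]
}}

```text
t: 15.58
tool_pos: [0.6655, -0.0847, 0.0524]
ee_rot: [[-0.048, 0.999, -0.005], [0.999, 0.048, -0.006], [-0.005, -0.006, -1.0]]
ft_force: [-6.2, -11.6, 3.4]
gripper_width: 0.0147
finger_force: 89.3
```

```bash
python3 chk.py
```

```text
t 15.58 tcp [665.5 -84.7  52.4] yaw 2.74 F [ -6.2 -11.6   3.4] M [-1.81  1.09  0.55] w 14.7 ff 89
edge ang 2.82 gaps toe 3.7 heel 3.4 front 106.2
```

{"method": "jog_arm", "body": {
  "deltas": [
    {"dx":-0.0035,"dy":0.07,"dz":0,"spin":0},
    {"dx":-0.0035,"dy":0.07,"dz":0,"spin":0},
    {"dx":-0.0035,"dy":0.07,"dz":0,"spin":0},
    {"dx":-0.0035,"dy":0.07,"dz":0,"spin":0},
    {"dx":-0.0035,"dy":0.07,"dz":0,"spin":0}
  ]
}}

```text
t: 16.05
tool_pos: [0.6648, -0.0707, 0.0524]
ee_rot: [[-0.048, 0.999, -0.005], [0.999, 0.048, -0.005], [-0.005, -0.006, -1.0]]
ft_force: [-6.9, -11.6, 3.1]
gripper_width: 0.015
finger_force: 89.3
```

{"method": "jog_arm", "body": {
  "deltas": [
    {"dx":-0.0035,"dy":0.07,"dz":0,"spin":0},
    {"dx":-0.0035,"dy":0.07,"dz":0,"spin":0},
    {"dx":-0.0035,"dy":0.07,"dz":0,"spin":0},
    {"dx":-0.0035,"dy":0.07,"dz":0,"spin":0},
    {"dx":-0.0035,"dy":0.07,"dz":0,"spin":0}
  ]
}}

```text
t: 16.47
tool_pos: [0.6641, -0.0567, 0.0524]
ee_rot: [[-0.048, 0.999, -0.005], [0.999, 0.048, -0.005], [-0.005, -0.006, -1.0]]
ft_force: [-5.6, -11.7, 3.7]
gripper_width: 0.0146
finger_force: 89.3
```

{"method": "jog_arm", "body": {
  "deltas": [
    {"dx":-0.0035,"dy":0.07,"dz":0,"spin":0},
    {"dx":-0.0035,"dy":0.07,"dz":0,"spin":0},
    {"dx":-0.0035,"dy":0.07,"dz":0,"spin":0},
    {"dx":-0.0035,"dy":0.07,"dz":0,"spin":0},
    {"dx":-0.0035,"dy":0.07,"dz":0,"spin":0}
  ]
}}

```text
t: 16.88
tool_pos: [0.6634, -0.0426, 0.0524]
ee_rot: [[-0.048, 0.999, -0.006], [0.999, 0.048, -0.005], [-0.005, -0.006, -1.0]]
ft_force: [-5.3, -11.3, 3.1]
gripper_width: 0.0154
finger_force: 89.3
```

```bash
python3 chk.py
```

```text
t 16.88 tcp [663.4 -42.6  52.4] yaw 2.74 F [ -5.3 -11.3   3.1] M [-1.71  1.05  0.52] w 15.4 ff 89
edge ang 3.23 gaps toe 4.0 heel 3.0 front 148.7
```

{"method": "jog_arm", "body": {
  "deltas": [
    {"dx":-0.0025,"dy":0.055,"dz":0,"spin":0},
    {"dx":-0.0025,"dy":0.055,"dz":0,"spin":0},
    {"dx":-0.0025,"dy":0.055,"dz":0,"spin":0},
    {"dx":-0.0025,"dy":0.055,"dz":0,"spin":0},
    {"dx":-0.0025,"dy":0.055,"dz":0,"spin":0}
  ]
}}

```text
t: 17.35
tool_pos: [0.6628, -0.0316, 0.0524]
ee_rot: [[-0.048, 0.999, -0.006], [0.999, 0.048, -0.005], [-0.005, -0.006, -1.0]]
ft_force: [-5.1, -11.5, 4.0]
gripper_width: 0.015
finger_force: 89.4
```

{"method": "jog_arm", "body": {
  "deltas": [
    {"dx":-0.0015,"dy":0.03,"dz":0,"spin":0},
    {"dx":-0.0015,"dy":0.03,"dz":0,"spin":0},
    {"dx":-0.0015,"dy":0.03,"dz":0,"spin":0},
    {"dx":-0.0015,"dy":0.03,"dz":0,"spin":0},
    {"dx":-0.0015,"dy":0.03,"dz":0,"spin":0}
  ]
}}

```text
t: 17.77
tool_pos: [0.6625, -0.0256, 0.0523]
ee_rot: [[-0.048, 0.999, -0.006], [0.999, 0.048, -0.005], [-0.005, -0.006, -1.0]]
ft_force: [-5.9, -11.9, 4.7]
gripper_width: 0.0148
finger_force: 89.4
```

```bash
python3 chk.py
```

```text
t 17.77 tcp [662.5 -25.6  52.3] yaw 2.74 F [ -5.9 -11.9   4.7] M [-1.7   1.06  0.49] w 14.8 ff 89
edge ang 2.87 gaps toe 3.8 heel 3.4 front 166.3
```

Close to the stop; creeping on until the feed force rises.

{"method": "jog_arm", "body": {
  "deltas": [
    {"dx":-0.001,"dy":0.025,"dz":0,"spin":0},
    {"dx":-0.001,"dy":0.025,"dz":0,"spin":0},
    {"dx":-0.001,"dy":0.025,"dz":0,"spin":0},
    {"dx":-0.001,"dy":0.025,"dz":0,"spin":0},
    {"dx":-0.001,"dy":0.025,"dz":0,"spin":0}
  ]
}}

```text
t: 18.23
tool_pos: [0.6626, -0.0236, 0.0529]
ee_rot: [[-0.049, 0.999, -0.005], [0.999, 0.049, -0.011], [-0.01, -0.006, -1.0]]
ft_force: [-6.1, -19.3, 5.7]
gripper_width: 0.0146
finger_force: 89.7
```

```bash
python3 chk.py
```

```text
t 18.23 tcp [662.6 -23.6  52.9] yaw 2.83 F [ -6.1 -19.3   5.7] M [-3.12  1.2   0.55] w 14.6 ff 90
edge ang 2.65 gaps toe 3.6 heel 3.6 front 168.5
```

{"method": "jog_arm", "body": {
  "deltas": [
    {"dx":0,"dy":0.025,"dz":0,"spin":0},
    {"dx":0,"dy":0.025,"dz":0,"spin":0},
    {"dx":0,"dy":0.025,"dz":0,"spin":0},
    {"dx":0,"dy":0,"dz":0,"spin":0},
    {"dx":0,"dy":0,"dz":0,"spin":0}
  ]
}}

```text
t: 18.7
tool_pos: [0.6628, -0.0234, 0.0534]
ee_rot: [[-0.05, 0.999, -0.005], [0.999, 0.05, -0.015], [-0.015, -0.005, -1.0]]
ft_force: [-6.9, -24.4, 7.1]
gripper_width: 0.0149
finger_force: 89.9
```

```bash
python3 chk.py
```

```text
t 18.70 tcp [662.8 -23.4  53.4] yaw 2.87 F [ -6.9 -24.4   7.1] M [-3.89  1.25  0.6 ] w 14.9 ff 90
edge ang 2.62 gaps toe 3.6 heel 3.6 front 168.5
```

At the stop: force is up to 24 N with no travel, and toe and heel offsets are equal. Backing the stick out, lifting it and carrying it to the tray.

{"method": "jog_arm", "body": {
  "deltas": [
    {"dx":-0.03,"dy":-0.1,"dz":0,"spin":0},
    {"dx":-0.03,"dy":-0.1,"dz":0,"spin":0},
    {"dx":-0.02,"dy":-0.15,"dz":0,"spin":0},
    {"dx":0.015,"dy":-0.3,"dz":0,"spin":0},
    {"dx":0.02,"dy":-0.45,"dz":0,"spin":0}
  ]
}}

```text
t: 19.17
tool_pos: [0.6633, -0.0569, 0.052]
ee_rot: [[-0.047, 0.999, 0.0], [0.999, 0.047, 0.002], [0.002, 0.0, -1.0]]
ft_force: [0.5, -0.1, -1.0]
gripper_width: 0.0149
finger_force: 88.5
```

{"method": "jog_arm", "body": {
  "deltas": [
    {"dx":0,"dy":0,"dz":0.4,"spin":0},
    {"dx":0,"dy":0,"dz":0.65,"spin":0},
    {"dx":0,"dy":0,"dz":0.65,"spin":0},
    {"dx":0,"dy":0,"dz":0,"spin":0},
    {"dx":0,"dy":0,"dz":0,"spin":0}
  ]
}}

```text
t: 19.58
tool_pos: [0.6648, -0.0584, 0.1218]
ee_rot: [[-0.045, 0.999, 0.004], [0.999, 0.045, 0.0], [0.0, 0.004, -1.0]]
ft_force: [-0.3, -0.4, -2.4]
gripper_width: 0.015
finger_force: 88.6
```

```bash
python3 chk.py
```

```text
t 19.58 tcp [664.8 -58.4 121.8] yaw 2.59 F [-0.3 -0.4 -2.4] M [-0.03  0.01  0.02] w 15.0 ff 89
edge ang 2.90 gaps toe 3.8 heel 3.4 front 168.5
```

{"method": "jog_arm", "body": {
  "deltas": [
    {"dx":-0.592,"dy":0.587,"dz":0,"spin":-0.0074},
    {"dx":-0.592,"dy":0.587,"dz":0,"spin":-0.0074},
    {"dx":-0.592,"dy":0.587,"dz":0,"spin":-0.0074},
    {"dx":-0.592,"dy":0.587,"dz":0,"spin":-0.0074},
    {"dx":-0.592,"dy":0.587,"dz":0,"spin":-0.0074}
  ]
}}

```text
t: 20.05
tool_pos: [0.5423, 0.0601, 0.1181]
ee_rot: [[0.073, 0.997, -0.004], [0.997, -0.073, 0.001], [0.001, -0.004, -1.0]]
ft_force: [-0.1, -0.2, -1.7]
gripper_width: 0.0148
finger_force: 88.5
```

{"method": "jog_arm", "body": {
  "deltas": [
    {"dx":-0.592,"dy":0.587,"dz":0,"spin":-0.0074},
    {"dx":-0.592,"dy":0.587,"dz":0,"spin":-0.0074},
    {"dx":-0.592,"dy":0.587,"dz":0,"spin":-0.0074},
    {"dx":-0.592,"dy":0.587,"dz":0,"spin":-0.0074},
    {"dx":-0.592,"dy":0.587,"dz":0,"spin":-0.0074}
  ]
}}

```text
t: 20.47
tool_pos: [0.4238, 0.1771, 0.1186]
ee_rot: [[0.188, 0.982, -0.003], [0.982, -0.188, -0.0], [-0.001, -0.003, -1.0]]
ft_force: [0.3, 0.5, -0.4]
gripper_width: 0.0146
finger_force: 88.6
```

{"method": "jog_arm", "body": {
  "deltas": [
    {"dx":0,"dy":0,"dz":0,"spin":0},
    {"dx":0,"dy":0,"dz":0,"spin":0},
    {"dx":0,"dy":0,"dz":0,"spin":0},
    {"dx":0,"dy":0,"dz":0,"spin":0},
    {"dx":0,"dy":0,"dz":0,"spin":0}
  ]
}}

```text
t: 20.88
tool_pos: [0.4273, 0.1756, 0.1198]
ee_rot: [[0.187, 0.982, -0.0], [0.982, -0.187, -0.0], [-0.0, -0.0, -1.0]]
ft_force: [-0.4, -0.8, -1.9]
gripper_width: 0.0148
finger_force: 88.6
```

```bash
python3 chk.py
```

```text
t 20.88 tcp [427.3 175.6 119.8] yaw -10.80 F [-0.4 -0.8 -1.9] M [-0.   -0.    0.03] w 14.8 ff 89
edge ang 2.51 gaps toe 3.7 heel 4.0 front 169.0
```

{"method": "jog_arm", "body": {
  "deltas": [
    {"dx":0,"dy":0,"dz":-0.6,"spin":0},
    {"dx":0,"dy":0,"dz":-0.6,"spin":0},
    {"dx":0,"dy":0,"dz":-0.5,"spin":0},
    {"dx":0,"dy":0,"dz":-0.25,"spin":0},
    {"dx":0,"dy":0,"dz":0,"spin":0}
  ]
}}

```text
t: 21.35
tool_pos: [0.4252, 0.1752, 0.0399]
ee_rot: [[0.188, 0.982, -0.005], [0.982, -0.188, -0.001], [-0.002, -0.005, -1.0]]
ft_force: [-0.1, -0.5, -0.8]
gripper_width: 0.0143
finger_force: 88.6
```

{"method": "jog_arm", "body": {
  "deltas": [
    {"dx":0,"dy":0,"dz":-0.05,"spin":0},
    {"dx":0,"dy":0,"dz":-0.04,"spin":0},
    {"dx":0,"dy":0,"dz":-0.02,"spin":0},
    {"dx":0,"dy":0,"dz":0,"spin":0},
    {"dx":0,"dy":0,"dz":0,"spin":0}
  ]
}}

```text
t: 21.77
tool_pos: [0.427, 0.1764, 0.0383]
ee_rot: [[0.186, 0.983, 0.001], [0.983, -0.186, 0.0], [0.001, 0.001, -1.0]]
ft_force: [-0.4, -0.4, -0.9]
gripper_width: 0.0149
finger_force: 88.6
```

```bash
python3 -c "
from st import *
st()"
```

```text
t 21.77 tcp [427.  176.4  38.3] yaw -10.73 F [-0.4 -0.4 -0.9] M [ 0.04  0.02 -0.01] w 14.9 ff 89
```

{"method": "jog_arm", "body": {
  "deltas": [
    {"dx":0,"dy":0,"dz":-0.025,"spin":0},
    {"dx":0,"dy":0,"dz":-0.025,"spin":0},
    {"dx":0,"dy":0,"dz":-0.025,"spin":0},
    {"dx":0,"dy":0,"dz":-0.025,"spin":0},
    {"dx":0,"dy":0,"dz":0,"spin":0}
  ]
}}

```text
t: 22.18
tool_pos: [0.4266, 0.1763, 0.0342]
ee_rot: [[0.186, 0.983, 0.0], [0.983, -0.186, -0.0], [0.0, 0.0, -1.0]]
ft_force: [-1.3, -0.6, 4.6]
gripper_width: 0.0148
finger_force: 89.6
```

```bash
python3 -c "
from st import *
st()"
```

```text
t 22.18 tcp [426.6 176.3  34.2] yaw -10.73 F [-1.3 -0.6  4.6] M [-0.05  0.22 -0.  ] w 14.8 ff 90
```

Touchdown at the original height. Letting go and lifting clear.

{"method": "jog_arm", "body": {
  "deltas": [
    {"dx":0,"dy":0,"dz":0,"spin":0},
    {"dx":0,"dy":0,"dz":0,"spin":0},
    {"dx":0,"dy":0,"dz":0,"spin":0},
    {"dx":0,"dy":0,"dz":0,"spin":0},
    {"dx":0,"dy":0,"dz":0,"spin":0}
  ],
  "fingers": 0
}}

```text
t: 22.6
tool_pos: [0.4265, 0.1763, 0.0337]
ee_rot: [[0.186, 0.983, 0.0], [0.983, -0.186, -0.0], [-0.0, 0.0, -1.0]]
ft_force: [0.5, -1.0, 0.2]
gripper_width: 0.0742
finger_force: 0.0
```

{"method": "jog_arm", "body": {
  "deltas": [
    {"dx":0,"dy":0,"dz":0,"spin":0},
    {"dx":0,"dy":0,"dz":0,"spin":0},
    {"dx":0,"dy":0,"dz":0.2,"spin":0},
    {"dx":0,"dy":0,"dz":0.4,"spin":0},
    {"dx":0,"dy":0,"dz":0.7,"spin":0}
  ]
}}

```text
t: 23.02
tool_pos: [0.4244, 0.1757, 0.0847]
ee_rot: [[0.186, 0.982, -0.006], [0.982, -0.186, -0.001], [-0.002, -0.005, -1.0]]
ft_force: [-0.5, -0.7, -0.1]
gripper_width: 0.0852
finger_force: 0.0
```

{"method": "jog_arm", "body": {
  "deltas": [
    {"dx":0,"dy":0,"dz":0.8,"spin":0},
    {"dx":0,"dy":0,"dz":0.8,"spin":0},
    {"dx":0,"dy":-0.8,"dz":0.4,"spin":0},
    {"dx":0,"dy":-0.8,"dz":0.2,"spin":0},
    {"dx":0,"dy":-0.8,"dz":0,"spin":0}
  ]
}}

```text
t: 23.43
tool_pos: [0.428, 0.0797, 0.1768]
ee_rot: [[0.184, 0.983, 0.006], [0.983, -0.184, -0.0], [0.001, 0.006, -1.0]]
ft_force: [0.6, 0.1, -1.0]
gripper_width: 0.0856
finger_force: 0.0
```

{"method": "jog_arm", "body": {
  "deltas": [
    {"dx":-0.2,"dy":-0.9,"dz":0,"spin":0},
    {"dx":-0.2,"dy":-0.9,"dz":0,"spin":0},
    {"dx":-0.2,"dy":-0.9,"dz":0,"spin":0},
    {"dx":-0.2,"dy":-0.9,"dz":0,"spin":0},
    {"dx":-0.2,"dy":-0.9,"dz":0,"spin":0}
  ]
}}

```text
t: 23.85
tool_pos: [0.3857, -0.1012, 0.1745]
ee_rot: [[0.186, 0.983, 0.001], [0.983, -0.186, -0.0], [-0.0, 0.001, -1.0]]
ft_force: [1.6, 0.1, 1.7]
gripper_width: 0.0856
finger_force: 0.0
```

{"method": "jog_arm", "body": {
  "deltas": [
    {"dx":0,"dy":0,"dz":0,"spin":0},
    {"dx":0,"dy":0,"dz":0,"spin":0},
    {"dx":0,"dy":0,"dz":0,"spin":0},
    {"dx":0,"dy":0,"dz":0,"spin":0},
    {"dx":0,"dy":0,"dz":0,"spin":0}
  ]
}}

```text
t: 24.27
tool_pos: [0.3866, -0.0984, 0.1738]
ee_rot: [[0.184, 0.983, 0.0], [0.983, -0.184, 0.0], [0.0, 0.0, -1.0]]
ft_force: [-0.2, -0.7, 0.0]
gripper_width: 0.0854
finger_force: 0.0
```

```bash
python3 chk.py; python3 - <<'E'
from meas import *
c=cap('top'); im=c['img']; k=np.vstack(blobs(im,yellow,(170,230,250,275),n=2));print('stick',rect(ray(c,k,.025)))
a=cv2.resize(im[150:275,165:365],None,fx=3.9,fy=3.9); cv2.imwrite('pics/end.png',a[:,:,::-1])
E
```

```text
t 24.27 tcp [386.6 -98.4 173.8] yaw -10.59 F [-0.2 -0.7  0. ] M [ 0.04  0.05 -0.01] w 85.4 ff 0
edge ang 2.51 gaps toe 3.7 heel 4.0 front 169.0
stick [429.7 182.8 179.9  20.3 -10.8]
```

View pics/end.png

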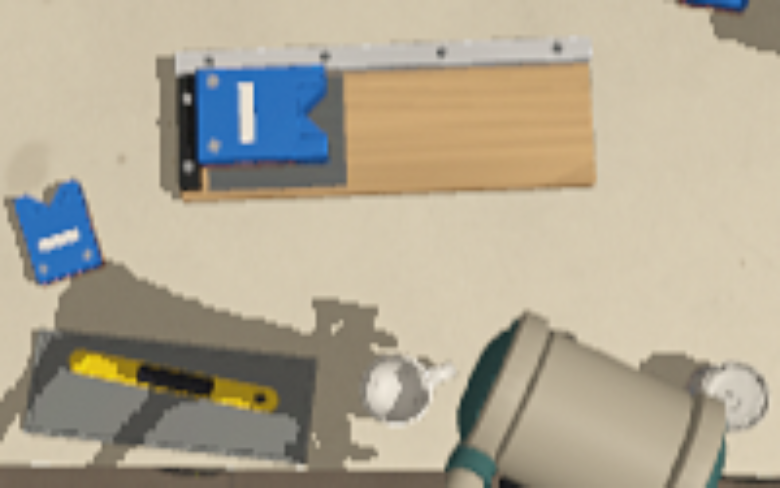

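The sled (262,115) rests against both stop and fence. The stick (175,380) lies upright in the tray, within 2 mm of where it started. The cup (397,388) and tin (738,395) are in place, and the timer is hidden under the wrist but was never approached. Handing in.

```bash
python3 -c "
from workcell import order
print(order.close_job())"
```

```text
the job is handed in; nothing more can be done
None
```

The job is handed in at about 24 s of the 58 s allowed: the sled rests against the end stop and flush to the fence, the stick is back upright in its tray, cup and tin are unmoved, and the timer was hidden by the arm in the last picture.

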